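Set the length stop and butt the board against it

TASK

On the stop fence, push the sliding stop along the rail with a fingertip until it clicks into the notch of the index block that has two upright pins (not the one with a single pin). Then push the wooden board lying in the channel along the fence, without lifting it, until its end meets the stop, gently enough that the stop stays in its notch. Leave the other things on the bench where they are.

Things in the scene. Friction and masses are not known exactly. Their poses are not given: they have to be found in the camera images.
- jig: Stop fence on the bench: plywood deck 15 mm thick, 185 x 460 mm (x -106..79, y -285..175 mm), carrying an aluminium rail 30 mm thick along y, top 55 mm above the bench, steel plates at its ends (61 mm). Origin: under the rail's centre line, bench height. +y runs along the rail to the robot's left, the way stop and board are pushed; +x points behind the rail, away from the robot; z up.
- stop (a joint): Travel of the sliding stop along jig +y, 0 to 0.205 m. Stays where left (about 1 N friction). At each index block a spring ball must climb two ridges 14 mm apart (about 9 N each); between them it drops into the notch, the force dips, and the stop centres itself if left within 3 mm of the middle. A harder push takes it over the next ridge and out; it can be pushed back from the other side.
- push_face (a point): Centre of the right-hand (jig -y) end face of the stop's dark steel saddle: push here toward jig +y. The saddle sits on the rail, 52 mm across it, 40 mm along it, 56 to 100 mm above the bench; this point is on the rail's centre line, 80 mm above the bench. Axes as the jig's.
- stop_face (a point): Point on the right-hand (jig -y) face of the stop plate hanging from the saddle in front of the rail, flush with the push face; the board's end shall meet it. 45 mm in front of the rail's centre line, 30 mm above the bench; the plate is 52 mm across, 19 to 71 mm above the bench. Axes as the jig's.
- plunger (a point): The spring ball under the arm on the rear of the stop, 38 mm behind the rail's centre line, 20 mm along +y from the push face.
- two_pin_notch (a point): Notch of the index block with TWO upright pins: where the ball is when the stop is seated. Steel block 46 x 34 mm behind the rail, ridge tops 52 mm above the bench; pins 7 mm thick, 20 mm apart, 59 mm behind the rail's centre line, tops 86 mm above the bench; notch 38 mm behind that line. May be the first or second block on the stop's way. Axes as the jig's.
- one_pin_notch (a point): The notch of the other index block, alike but with a SINGLE upright pin; not wanted. If it comes first the stop must be pushed on through it.
- board: Brown wooden offcut, 50 mm across, 120 mm long (its y, along the rail), 26 mm high, 0.1 kg, loose on the deck to the right of the stop, in a channel 61 mm wide (jig x -76..-15 mm, open at both ends) between the rail and a wooden front lip 15 mm wide, top 27 mm above the bench. Origin: centre of its underside, 15 mm above the bench.
- wax_tin: Bystander: flat round tin, 87 mm across, 33 mm high, on the bench behind the fence.
- tape_measure: Bystander: pocket tape measure, 36 x 82 x 66 mm high, beyond the left end of the fence.
- spare_offcut: Bystander: pale timber offcut, 45 x 140 x 19 mm, on the bench in front of the fence.
- pencil: Bystander: carpenter's pencil, 14 x 165 mm, on the bench in front of the fence.
- turned_foot: Bystander: turned wooden furniture foot, 50 mm across, 86 mm high, standing beyond the left end of the fence.
Things that resemble listed ones, but are neither listed nor needed, are in the scene too. Leave any blue or yellow look-alike of the board alone.

How it is judged (in metres and radians):
On the way, in this order (a step that is already met when the one before it is completed fails the run):
1. the stop is seated in the two-pin notch, the board not yet at it (y of plunger in the frame of two_pin_notch between -0.003 and 0.003 m and velocity of joint stop between -0.005 and 0.005 m/s and y of board in the frame of stop_face below -0.075 m), for 0.2 s.
2. the board's end meets the stop (y of board in the frame of stop_face between -0.0635 and -0.056 m and z of board in the frame of jig below 0.02 m and angle between board's own z axis and vertical below 0.1 rad and x of board in the frame of jig between -0.055 and -0.035 m), for 0.2 s.
At the end, for the whole second after the job is handed in: The stop rests in the two-pin notch (ball within 3 mm of its middle along the rail), the board lies flat in the channel with its end against the stop (gap up to about 3 mm), and both are at rest (all of step 2 and y of plunger in the frame of two_pin_notch between -0.003 and 0.003 m and velocity of joint stop between -0.005 and 0.005 m/s and linear speed of board below 0.01 m/s); the robot touches nothing.
It fails at once if the board is lifted off the deck or tipped (z of board in the frame of jig above 0.025 m or angle between board's own z axis and vertical above 0.2 rad).
It fails at once if a bystander is moved by more than 2 cm (distance of any of wax_tin, tape_measure, spare_offcut, pencil, turned_foot from where it was at the start of the episode above 0.02 m).
It also fails if it takes over 70 s, if anything falls off the work surface, if the arm or the gripper's body presses on something with over 40 N, if the wrist force passes 120 N, or if a joint passes its speed limit or range.

ROBOT

A 7-joint arm with a two-finger parallel gripper is mounted at the origin on the work surface; the furniture and walls round the work are solid. World frame = base frame: x ahead of the robot, y to its left, z up, the work surface at z = 0. Lengths are in mm, angles in rad, forces in N, time in s.
With the tool pointing down it reaches from about 425 to 825 mm from the base axis. Payload 3.6 kg.
Tool frame: the origin (TCP) lies on the front face of the gripper's body, between the roots of the fingers; the fingertips stand 73 mm ahead of it and the grasp point (between the pads) lies grip_point_offset ahead of it (grip_point_offset is the distance from the TCP to the grasp point, in mm); z points along the fingers, y is the line along which they close (so a half turn about z gives the same grasp; the last joint's range is limited). The gripper opens to 85 mm and grips with 20 to 120 N. Pads are 22 mm wide; open, the fingers measure 114 mm over their backs; the gripper's body (76 mm by 85 mm) begins 54 mm behind the grasp point. The pads swing forward as they close: fully open they stand 13 mm farther back than shut.
Start: joints at [1.272, 0.615, -0.013, 1.423, 0.008, 1.103, -0.04], TCP at [175.14, -625.935, 303.897] pointing down, gripper open.
Joint ranges: [-3.12, 3.12], [-0.3, 2.06], [-1.34, 1.32], [0.26, 2.42], [-1.36, 4.5], [0.01, 1.98], [-2.84, 2.84]. Speed limits (rad/s): [2.79, 2.79, 3.14, 3.14, 3.14, 3.14, 3.14].

INTERFACE

Orientations are given as a unit quaternion [w, x, y, z].
In Python, from plant import get_obs, capture, hand_in, grip_point_offset gives the robot as it stands.
- The arm moves only by the tool send_rows, never from a script. Its arguments are lists of equal length, an entry for each row: "slide": the shift along the tool's x, y, z in mm, a list of three; "angular": the turn, a rotation vector about the tool's x, y, z in degrees, a list of three; "gripper": the gripper command: -1 is fully open, 1 is shut, values between are in proportion. A call has 1 to 20 rows; each row shifts and turns the commanded pose from where the row before left it, along the tool's axes as they then stand; what a row does not reach is not made up. A row lasts 1/10 s, in which the tool goes at most 50 mm and 8.59 degrees, less where a joint would pass 70% of its speed; a pose out of reach is approached as far as the arm can. A call with a gripper value outside its range is refused whole. The fingers move at their own pace and stop on an object; "force" is the grip in N (left out, the last holds). Time passes only in rows, so rows that do not move let the fingers close. It gives the time, the measured TCP pose, the force, the opening and the grip force at its end, in the units of the state.
- get_obs(): the state, without advancing time (a new reading comes with each control period).
- capture(name): name is "scene" or "top" or "wrist"; returns a dict with "pixels" (480x640x3 uint8, blue, green, red), "K" (3x3 intrinsics, pixels), "k1" (the pictures are not rectified: a ray, as slopes to the right and down, at radius r is drawn at 1 + k1 r^2 times it, then the intrinsics apply), "T" (4x4, takes a point from camera to world coordinates). Camera axes: x right, y up, looking along -z (the intrinsics and any distortion apply to the point x, -y, -z); pixel columns grow to the right and rows downward; lengths in mm; the calibration is good to about 2 mm. A picture is of the moment at which its call begins. There is no depth.
- hand_in(): hands the job in; it is judged then, once.
The state is a dict: "time_s": time; "joints": joint angles; "dq": joint speeds; "effort": joint torques, N m; "eef_pos": TCP position; "orientation": TCP orientation; "ft_force": force on the tool from outside, world axes, zero at the start; "wrist_torque": the same for the moment, N m; "gripper_width": finger opening in mm; "gripper_force": force on a finger pad.
Only numpy, scipy, OpenCV 4.12 (cv2) and the standard library are available. Lean on these libraries where they do the work, as an engineer would, in place of code of your own. Each camera call takes 0.05 s, during which the arm holds its last target. There are 200 camera calls.

## Working session

There is one attempt and no reset: what is moved stays moved. The work goes in short steps, Python scripts to look and compute and a tool call to move; the robot and the scene stay as the last step left them, time stands still between calls to the robot, and variables do not carry over. Pictures are saved under pics/ and viewed, at most 10 in all, crops included, and the job is handed in when it is done.

Besides the shell and the picture viewer there is one more tool, called in YAML: its name, and indented under it one key for each argument. send_rows: Moves the arm, as the interface text tells. Its arguments: {"type":"object","properties":{"slide":{"type":"array"},"angular":{"type":"array"},"gripper":{"type":"array"},"force":{"type":"number"}},"required":["slide","angular","gripper"]}

```bash
mkdir -p pics
cat > h.py <<'E'
import numpy as np, cv2
from plant import get_obs, capture, hand_in, grip_point_offset
def cap(n,f):
    c=capture(n); cv2.imwrite('pics/'+f+'.png',c['pixels']); np.savez('pics/'+f,K=c['K'],k1=c['k1'],T=c['T']); return c
def ray(c,u,v):
    K=np.array(c['K']);T=np.array(c['T']);k1=float(c['k1'])
    p=cv2.undistortPoints(np.array([[[u,v]]],float),K,np.array([k1,0,0,0,0.]))[0,0]
    return T[:3,3],T[:3,:3]@np.array([p[0],-p[1],-1])
def atz(c,u,v,z):
    o,d=ray(c,u,v); return (o+d*(z-o[2])/d[2]).round(1)
def proj(c,P):
    T=np.array(c['T']);q=(np.atleast_2d(P)-T[:3,3])@T[:3,:3]; q=q*[1,-1,-1]
    return cv2.projectPoints(q.reshape(-1,1,3),np.zeros(3),np.zeros(3),np.array(c['K']),np.array([float(c['k1']),0,0,0,0.]))[0][:,0].round(1)
E
python3 - <<'E'
from h import *
for n in('scene','top'):
    c=cap(n,n+'0'); print(n,np.array(c['T']).round(2).tolist(),c['k1'])
o=get_obs(); print(o['eef_pos'],o['orientation'],o['gripper_width'],o['time_s'],grip_point_offset if not callable(grip_point_offset) else grip_point_offset())
E
```

```text
scene [[-0.77, 0.47, -0.43, 74.22], [-0.64, -0.58, 0.51, 620.32], [-0.01, 0.67, 0.74, 867.89], [0.0, 0.0, 0.0, 1.0]] -0.028070839313942855
top [[-0.01, 1.0, -0.1, 459.72], [-1.0, -0.01, -0.01, 87.3], [-0.01, 0.1, 1.0, 936.46], [0.0, 0.0, 0.0, 1.0]] -0.011278902987168089
[ 174.99192173 -625.46793667  302.86964893] [-1.13289373e-03  9.90707712e-01  1.36003373e-01 -1.66429679e-04] 85.49079021508938 0.1 53.900000000000006
```

View pics/top0.png

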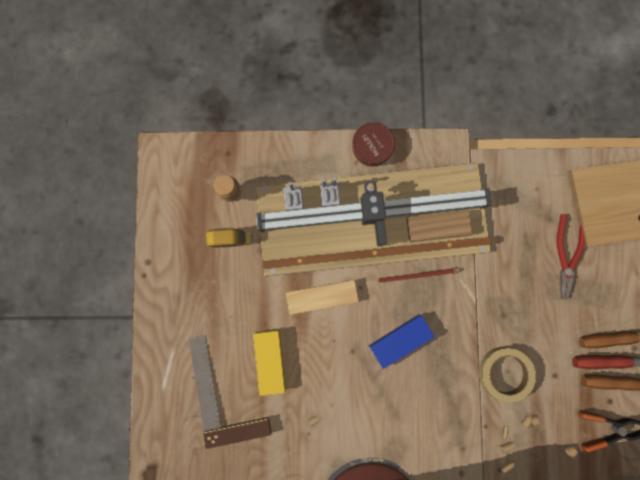

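View pics/scene0.png

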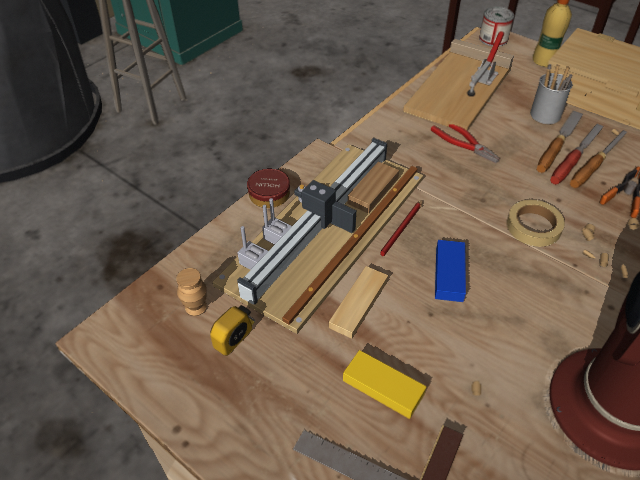

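The top view shows the fence with its rail from about (489,198) to (262,220). The stop saddle is at (373,206), and the index blocks are at (330,194) and (292,197). The brown board is at (440,225). The blue (402,341) and yellow (268,362) blocks and the pale offcut (321,297) could be mistaken for the board; I'll leave them alone. Next is one close crop of the blocks to count pins.

Run:
```python
from h import *
a=cv2.imread('pics/scene0.png')[185:305,220:370]; b=cv2.imread('pics/top0.png')[165:285,250:500]
A=cv2.resize(a,None,fx=2.5,fy=2.5,interpolation=cv2.INTER_CUBIC); B=cv2.resize(b,None,fx=2.5*1.2,fy=2.5,interpolation=cv2.INTER_CUBIC)
B=cv2.resize(b,None,fx=2.5,fy=2.5,interpolation=cv2.INTER_CUBIC)
im=np.zeros((600,800,3),np.uint8); im[:300,:A.shape[1]]=A; im[300:300+B.shape[0],:B.shape[1]]=B
cv2.imwrite('pics/crop1.png',im)
```

```text
(no output)
```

View pics/crop1.png

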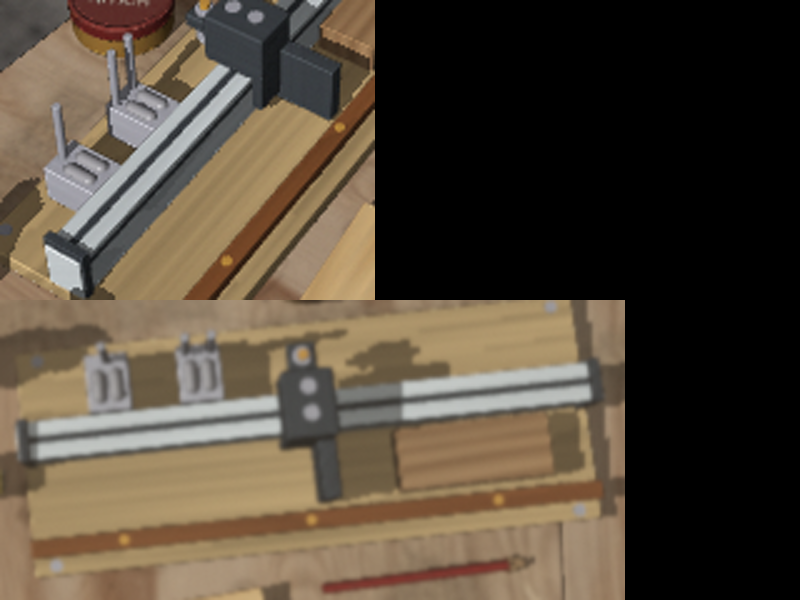

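The pin count is clear: the nearer block (crop (200,375), top view (330,194)) has two pins, and the far one (108,383) has a single pin. So the first notch on the way is the target. Next I fit the jig pose.

```bash
cat >> h.py <<'E'
def load(f): return dict(np.load('pics/'+f+'.npz'))
def J(j,P): # jig->world
    x,y,a=j; P=np.atleast_2d(np.array(P,float)); R=np.array([[np.cos(a),-np.sin(a)],[np.sin(a),np.cos(a)]])
    return np.c_[P[:,:2]@R.T+[x,y],P[:,2]]
def toJ(j,P):
    x,y,a=j; R=np.array([[np.cos(a),-np.sin(a)],[np.sin(a),np.cos(a)]]); P=np.array(P,float); return np.r_[R.T@(P[:2]-[x,y]),P[2]].round(1)
E
python3 - <<'E'
from h import *
from scipy.optimize import least_squares
t=load('top0'); s=load('scene0')
C=lambda x,y:(250+x/2.5-.3,165+(y-300)/2.5-.3)
S=lambda x,y:(220+x/2.5-.3,185+y/2.5-.3)
obs=[(t,C(35,577),(-106,175,15)),(t,C(602,516),(-106,-285,15)),(t,C(570,300),(79,-285,15)),(t,C(18,358),(79,175,15))]
# rail centre line at z=61 ends, only perpendicular
for u in (C(27,441),C(595,382)): print(atz(t,*u,61))
W=np.array([atz(t,*u,P[2]) for c,u,P in obs]); P=np.array([p for _,_,p in obs])
f=lambda j:(J(j,P)-W)[:,:2].ravel()
r=least_squares(f,[600,0,0.1]); j=r.x; print(j.round(3),r.fun.round(1))
for n,u in (('Lplate',C(27,441)),('Rplate',C(595,382))): print(n,toJ(j,atz(t,*u,61)))
for n,u,z in (('saddle R back',C(332,365),100),('saddle R front',C(337,437),100),('saddle L front',C(283,447),100),('stopplate R far',C(341,497),71),('twopin notch',C(200,375),50),('onepin notch',C(108,383),50),('board FL',C(398,490),41),('board BL',C(394,430),41),('board FR',C(553,472),41),('plunger',C(301,356),80)):
  print(n,toJ(j,atz(t,*u,z)))
for n,u,z in (('S stopplate top R?',S(342,67),71),('S notch2',S(147,105),50),('S notch1',S(87,168),50)): print(n,toJ(j,atz(s,*u,z)))
E
```

```text
[571.6 210.2  61. ]
[ 613.1 -229.3   61. ]
[5.86828e+02 4.57640e+01 9.60000e-02] [-2.6  0.  -3.3 -1.4  3.3 -1.8  2.6  3.1]
Lplate [  0.6 165.1  61. ]
Rplate [-2.000e-01 -2.763e+02  6.100e+01]
saddle R back [ 27.6 -70.1 100. ]
saddle R front [-26.2 -67.5 100. ]
saddle L front [-29.4 -27.1 100. ]
stopplate R far [-68.7 -69.2  71. ]
twopin notch [39.7 26.4 50. ]
onepin notch [41.1 99.  50. ]
board FL [ -66.1 -118.6   41. ]
board BL [ -18.6 -121.2   41. ]
board FR [ -64.8 -241.2   41. ]
plunger [ 40.6 -50.6  80. ]
S stopplate top R? [-71.5 -67.7  71. ]
S notch2 [38.2 26.7 50. ]
S notch1 [37.5 99.9 50. ]
```

Both views agree: two-pin notch at jig (38, 26.5), push face at y≈-69, so about 75 mm of travel. The board spans y -241 to -119. I'll turn the tool so tool x is jig +y and tool y is jig +x, with the fingers shut, and push with the flat sides of the fingertips.

send_rows:
  slide:
    - [0,0,0]
    - [0,0,0]
    - [0,0,0]
    - [0,0,0]
    - [0,0,0]
    - [0,0,0]
    - [0,0,0]
    - [0,0,0]
    - [0,0,0]
    - [0,0,0]
    - [0,0,0]
  angular:
    - [0,0,-8]
    - [0,0,-8]
    - [0,0,-8]
    - [0,0,-8]
    - [0,0,-8]
    - [0,0,-8]
    - [0,0,-8]
    - [0,0,-8]
    - [0,0,-8]
    - [0,0,-8]
    - [0,0,0]
  gripper: [1,1,1,1,1,1,1,1,1,1,1]
  force: 60

```text
time_s: 1.2
eef_pos: [174.7, -625.8, 303.1]
orientation: [-0.001, 0.672, 0.741, 0.001]
ft_force: [1.1, -0.4, -0.5]
gripper_width: -0.1
gripper_force: 0.0
```

```bash
cat >> h.py <<'E'
j0=(586.83,45.76,0.096)
def st():
    o=get_obs(); from scipy.spatial.transform import Rotation as Ro
    q=o['orientation']; R=Ro.from_quat(np.r_[q[1:],q[0]]).as_matrix(); p=np.array(o['eef_pos'])
    print('t',o['time_s'],'world',p.round(1),'jig TCP',toJ(j0,p),'tip z',round(p[2]-73,1),'w',round(o['gripper_width'],1),'F',np.array(o['ft_force']).round(1)); return p,R
def move(jp): # tool-axis shift to bring the TCP to jig point jp; residual turn
    p,R=st(); print('shift',(R.T@(J(j0,[jp])[0]-p)).round(1))
    from scipy.spatial.transform import Rotation as Ro
    a=j0[2]; D=np.array([[-np.sin(a),np.cos(a),0],[np.cos(a),np.sin(a),0],[0,0,-1]]).T
    print('turn',np.degrees(Ro.from_matrix(R.T@D).as_rotvec()).round(2))
E
python3 -c "
from h import *
move([0,-115,250])"
```

```text
t 1.2 world [ 174.7 -625.8  303.1] jig TCP [-474.6 -628.9  303.1] tip z 230.1 w -0.1 F [ 1.1 -0.4 -0.5]
shift [513.  475.6  54. ]
turn [ 0.   -0.09  0.11]
```

send_rows:
  slide:
    - [26,24,0]
    - [26,24,0]
    - [26,24,0]
    - [26,24,0]
    - [26,24,0]
    - [26,24,0]
    - [26,24,0]
    - [26,24,0]
    - [26,24,0]
    - [26,24,0]
    - [26,24,0]
    - [26,24,0]
    - [26,24,0]
    - [26,24,0]
    - [26,24,0]
    - [26,24,0]
    - [26,24,0]
    - [26,24,0]
    - [26,24,0]
    - [19,19,0]
  angular:
    - [0,0,0]
    - [0,0,0]
    - [0,0,0]
    - [0,0,0]
    - [0,0,0]
    - [0,0,0]
    - [0,0,0]
    - [0,0,0]
    - [0,0,0]
    - [0,0,0]
    - [0,0,0]
    - [0,0,0]
    - [0,0,0]
    - [0,0,0]
    - [0,0,0]
    - [0,0,0]
    - [0,0,0]
    - [0,0,0]
    - [0,0,0]
    - [0,0,0]
  gripper: [1,1,1,1,1,1,1,1,1,1,1,1,1,1,1,1,1,1,1,1]

```text
time_s: 3.2
eef_pos: [598.4, -66.1, 303.8]
orientation: [-0.0, 0.672, 0.741, 0.0]
ft_force: [0.6, -1.1, -0.1]
gripper_width: 0.1
gripper_force: 0.0
```

```bash
python3 -c "
from h import *
cap('wrist','w1')
move([0,-115,144])"
```

```text
t 3.25 world [600.6 -61.2 303.9] jig TCP [   3.5 -107.8  303.9] tip z 230.9 w -0.1 F [2.6 3.2 0.7]
shift [ -8.1  -4.2 159.8]
turn [ 0.24 -0.33  0.41]
```

View pics/w1.png

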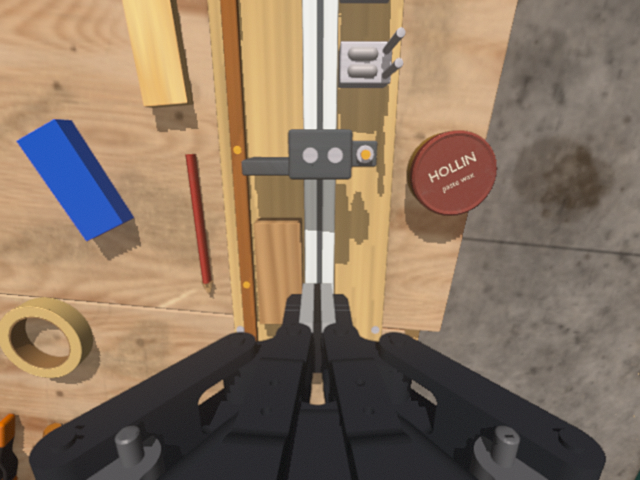

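The wrist view shows the saddle's near edge at row ~179 (columns 289–351), the notch with two pins at (363,63), and the board's near-stop end at row ~220. I'll check those against the jig model.

```bash
python3 -c "
from h import *
w=load('w1')
for n,u,v,z in (('saddle L',290,178,100),('saddle R',351,180,100),('notch',364,62,47),('ridge+',364,52,52),('ridge-',363,72,52),('board L',254,221,41),('board R',299,220,41),('rail L',304,200,55),('rail R',337,200,55),('plate',243,174,71)): print(n,toJ(j0,atz(w,u,v,z)))
move([0,-115,144])"
```

```text
saddle L [-21.6 -70.7 100. ]
saddle R [ 28.6 -72.3 100. ]
notch [42.3 25.5 47. ]
ridge+ [41.4 32.4 52. ]
ridge- [41.1 16.5 52. ]
board L [ -64.6 -122.4   41. ]
board R [ -17.8 -121.3   41. ]
rail L [-11.9 -97.7  55. ]
rail R [ 20.2 -97.5  55. ]
plate [-66.3 -70.8  71. ]
t 3.25 world [600.6 -61.2 303.9] jig TCP [   3.5 -107.8  303.9] tip z 230.9 w -0.1 F [2.6 3.2 0.7]
shift [ -8.1  -4.2 159.8]
turn [ 0.24 -0.33  0.41]
```

send_rows:
  slide:
    - [-4,-1,0]
    - [-4,-1,20]
    - [0,0,25]
    - [0,0,25]
    - [0,0,25]
    - [0,0,25]
    - [0,0,25]
    - [0,0,15]
    - [0,0,0]
    - [0,0,0]
    - [0,0,0]
  angular:
    - [0,0,0]
    - [0,0,0]
    - [0,0,0]
    - [0,0,0]
    - [0,0,0]
    - [0,0,0]
    - [0,0,0]
    - [0,0,0]
    - [0,0,0]
    - [0,0,0]
    - [0,0,0]
  gripper: [1,1,1,1,1,1,1,1,1,1,1]

```text
time_s: 4.35
eef_pos: [597.1, -77.2, 145.4]
orientation: [0.001, 0.672, 0.741, 0.001]
ft_force: [0.8, 0.9, 0.7]
gripper_width: -0.4
gripper_force: 0.0
```

```bash
python3 -c "
from h import *
move([1,-84,144])"
```

```text
t 4.35 world [597.1 -77.2 145.4] jig TCP [  -1.6 -123.4  145.4] tip z 72.4 w -0.4 F [0.8 0.9 0.7]
shift [39.4  2.6  1.4]
turn [0.16 0.03 0.08]
```

send_rows:
  slide:
    - [5,0,0]
    - [7,0,0]
    - [7,0,0]
    - [7,0,0]
    - [5,0,0]
    - [5,0,0]
    - [4,0,0]
    - [4,0,0]
    - [4,0,0]
    - [4,0,0]
    - [4,0,0]
    - [4,0,0]
    - [4,0,0]
    - [4,0,0]
    - [4,0,0]
    - [4,0,0]
    - [3,0,0]
    - [3,0,0]
    - [2,0,0]
    - [0,0,0]
  angular:
    - [0,0,0]
    - [0,0,0]
    - [0,0,0]
    - [0,0,0]
    - [0,0,0]
    - [0,0,0]
    - [0,0,0]
    - [0,0,0]
    - [0,0,0]
    - [0,0,0]
    - [0,0,0]
    - [0,0,0]
    - [0,0,0]
    - [0,0,0]
    - [0,0,0]
    - [0,0,0]
    - [0,0,0]
    - [0,0,0]
    - [0,0,0]
    - [0,0,0]
  gripper: [1,1,1,1,1,1,1,1,1,1,1,1,1,1,1,1,1,1,1,1]

```text
time_s: 6.35
eef_pos: [587.9, 7.4, 144.0]
orientation: [-0.0, 0.671, 0.741, 0.0]
ft_force: [0.1, 0.1, -0.3]
gripper_width: 0.5
gripper_force: 0.0
```

```bash
python3 -c "
from h import *
t=cap('top','t2'); a=cap('wrist','w2')['pixels'][:420,100:500]
b=cv2.resize(t['pixels'][165:265,300:400],None,fx=4,fy=4,interpolation=cv2.INTER_CUBIC)
im=np.zeros((420,800,3),np.uint8); im[:,:400]=a; im[:400,400:]=b; cv2.imwrite('pics/c2.png',im)
move([1,-5,144])"
```

```text
t 6.45 world [587.8   7.1 144. ] jig TCP [ -2.7 -38.6 144. ] tip z 71.0 w -0.3 F [-0.6 -0.3 -1.1]
shift [33.6  3.8 -0. ]
turn [-0.02 -0.04  0.15]
```

View pics/c2.png

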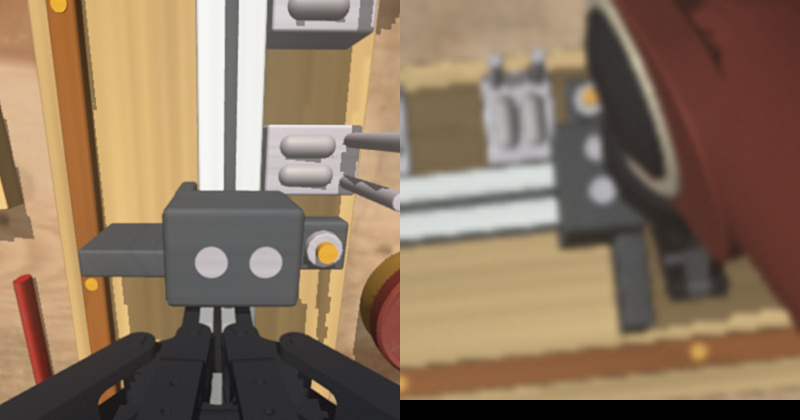

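The stop moves with the fingertip: the saddle's near top edge is at row ~303 and its far edge at ~210. The two ridges are at rows ~146 and ~176.

```bash
python3 -c "
from h import *
w=load('w2');t=load('t2')
for n,u,v,z in (('near L',263,303,100),('near R',400,302,100),('far R',402,211,100),('plate near',185,275,71),('ridge+',407,146,52),('ridge-',405,176,52)): print(n,toJ(j0,atz(w,u,v,z)))
C=lambda u,v:(300+(u-400)/4-.4,165+v/4-.4)
for n,u,v,z in (('saddle L back',557,125,100),('saddle L front',561,235,100),('plate R',650,325,71),('ridge+',506,122,52),('ridge-',536,118,52)): print(n,toJ(j0,atz(t,*C(u,v),z)))
"
```

```text
near L [-23.8 -24.4 100. ]
near R [ 28.7 -23.8 100. ]
far R [ 26.6  11.8 100. ]
plate near [-64.9 -25.8  71. ]
ridge+ [39.2 32.3 52. ]
ridge- [39.4 18.3 52. ]
saddle L back [ 26.6  11.2 100. ]
saddle L front [-24.6  15.1 100. ]
plate R [-68.3 -23.5  71. ]
ridge+ [39.4 33.5 52. ]
ridge- [39.7 18.7 52. ]
```

send_rows:
  slide:
    - [2,0,0]
    - [2,0,0]
    - [2,0,0]
    - [2,0,0]
    - [2,0,0]
    - [2,0,0]
    - [2,0,0]
    - [2,0,0]
    - [1,0,0]
    - [1,0,0]
    - [0,0,0]
  angular:
    - [0,0,0]
    - [0,0,0]
    - [0,0,0]
    - [0,0,0]
    - [0,0,0]
    - [0,0,0]
    - [0,0,0]
    - [0,0,0]
    - [0,0,0]
    - [0,0,0]
    - [0,0,0]
  gripper: [1,1,1,1,1,1,1,1,1,1,1]

```text
time_s: 7.55
eef_pos: [586.2, 24.9, 143.9]
orientation: [-0.0, 0.671, 0.741, 0.0]
ft_force: [-0.7, -0.4, -0.5]
gripper_width: -0.3
gripper_force: 0.2
```

send_rows:
  slide:
    - [1,0,0]
    - [1,0,0]
    - [0,0,0]
  angular:
    - [0,0,0]
    - [0,0,0]
    - [0,0,0]
  gripper: [1,1,1]

```text
time_s: 7.85
eef_pos: [586.2, 26.3, 143.9]
orientation: [0.0, 0.672, 0.741, -0.0]
ft_force: [-0.1, -1.3, -0.3]
gripper_width: -0.1
gripper_force: 0.8
```

```bash
python3 -c "
from h import *
move([-2.5,-8,144])"
```

```text
t 7.85 world [586.2  26.3 143.9] jig TCP [ -2.5 -19.3 143.9] tip z 70.9 w -0.1 F [-0.1 -1.3 -0.3]
shift [11.3  0.1 -0.1]
turn [0.   0.02 0.12]
```

send_rows:
  slide:
    - [1,0,0]
    - [1,0,0]
    - [0,0,0]
  angular:
    - [0,0,0]
    - [0,0,0]
    - [0,0,0]
  gripper: [1,1,1]

```text
time_s: 8.15
eef_pos: [586.1, 26.9, 143.9]
orientation: [0.001, 0.672, 0.741, -0.001]
ft_force: [-0.2, -4.6, 0.1]
gripper_width: 0.1
gripper_force: 2.6
```

send_rows:
  slide:
    - [1,0,0]
    - [0,0,0]
  angular:
    - [0,0,0]
    - [0,0,0]
  gripper: [1,1]

```text
time_s: 8.35
eef_pos: [586.1, 27.1, 144.0]
orientation: [0.001, 0.672, 0.74, -0.001]
ft_force: [0.8, -6.0, 0.5]
gripper_width: 0.0
gripper_force: 3.1
```

send_rows:
  slide:
    - [1,0,0]
    - [0,0,0]
  angular:
    - [0,0,0]
    - [0,0,0]
  gripper: [1,1]

```text
time_s: 8.55
eef_pos: [586.0, 27.2, 144.0]
orientation: [0.002, 0.672, 0.74, -0.002]
ft_force: [0.7, -8.0, 0.7]
gripper_width: 0.2
gripper_force: 3.7
```

send_rows:
  slide:
    - [0.5,0,0]
    - [0,0,0]
    - [0,0,0]
  angular:
    - [0,0,0]
    - [0,0,0]
    - [0,0,0]
  gripper: [1,1,1]

```text
time_s: 8.85
eef_pos: [586.0, 27.3, 144.0]
orientation: [0.002, 0.673, 0.74, -0.002]
ft_force: [1.6, -8.4, 1.3]
gripper_width: -0.1
gripper_force: 4.0
```

send_rows:
  slide:
    - [0.5,0,0]
    - [0,0,0]
    - [0,0,0]
  angular:
    - [0,0,0]
    - [0,0,0]
    - [0,0,0]
  gripper: [1,1,1]

```text
time_s: 9.15
eef_pos: [586.0, 27.3, 144.0]
orientation: [0.002, 0.673, 0.74, -0.002]
ft_force: [1.0, -8.6, 1.4]
gripper_width: -0.3
gripper_force: 4.3
```

send_rows:
  slide:
    - [0.5,0,0]
    - [0,0,0]
    - [0,0,0]
  angular:
    - [0,0,0]
    - [0,0,0]
    - [0,0,0]
  gripper: [1,1,1]

```text
time_s: 9.45
eef_pos: [586.0, 27.9, 144.0]
orientation: [0.002, 0.673, 0.74, -0.002]
ft_force: [1.2, -8.5, 0.9]
gripper_width: -0.2
gripper_force: 4.3
```

send_rows:
  slide:
    - [0.5,0,0]
    - [0,0,0]
    - [0,0,0]
  angular:
    - [0,0,0]
    - [0,0,0]
    - [0,0,0]
  gripper: [1,1,1]

```text
time_s: 9.75
eef_pos: [586.0, 28.0, 144.0]
orientation: [0.002, 0.673, 0.74, -0.002]
ft_force: [0.1, -9.0, 2.0]
gripper_width: 0.1
gripper_force: 4.6
```

send_rows:
  slide:
    - [0.5,0,0]
    - [0,0,0]
    - [0,0,0]
  angular:
    - [0,0,0]
    - [0,0,0]
    - [0,0,0]
  gripper: [1,1,1]

```text
time_s: 10.05
eef_pos: [586.0, 28.0, 144.0]
orientation: [0.002, 0.673, 0.74, -0.003]
ft_force: [1.6, -9.9, 1.8]
gripper_width: 0.3
gripper_force: 4.9
```

send_rows:
  slide:
    - [0.5,0,0]
    - [0,0,0]
    - [0,0,0]
  angular:
    - [0,0,0]
    - [0,0,0]
    - [0,0,0]
  gripper: [1,1,1]

```text
time_s: 10.35
eef_pos: [585.8, 30.4, 144.0]
orientation: [0.001, 0.673, 0.74, -0.001]
ft_force: [-0.5, -5.0, 1.1]
gripper_width: -0.1
gripper_force: 2.4
```

send_rows:
  slide:
    - [0,0,0]
    - [0,0,0]
    - [0,0,0]
  angular:
    - [0,0,0]
    - [0,0,0]
    - [0,0,0]
  gripper: [1,1,1]

```text
time_s: 10.65
eef_pos: [585.5, 32.5, 144.0]
orientation: [0.0, 0.672, 0.741, -0.0]
ft_force: [0.4, -4.2, 0.9]
gripper_width: 0.4
gripper_force: 2.2
```

```bash
python3 -c "
from h import *
t=cap('top','t3'); w=cap('wrist','w3'); s=cap('scene','s3')
a=w['pixels'][:400,180:580]
b=cv2.resize(s['pixels'][160:300,220:360],None,fx=2.85,fy=2.85,interpolation=cv2.INTER_CUBIC)
im=np.zeros((400,800,3),np.uint8); im[:,:400]=a; im[:399,400:799]=b; cv2.imwrite('pics/c3.png',im)
move([-2.5,-6,144])"
```

```text
t 10.8 world [585.4  33.6 144. ] jig TCP [ -2.6 -12.  144. ] tip z 71.0 w -0.1 F [ 1.  -3.8  0.4]
shift [ 6.   0.1 -0. ]
turn [ 0.01 -0.01  0.13]
```

View pics/c3.png

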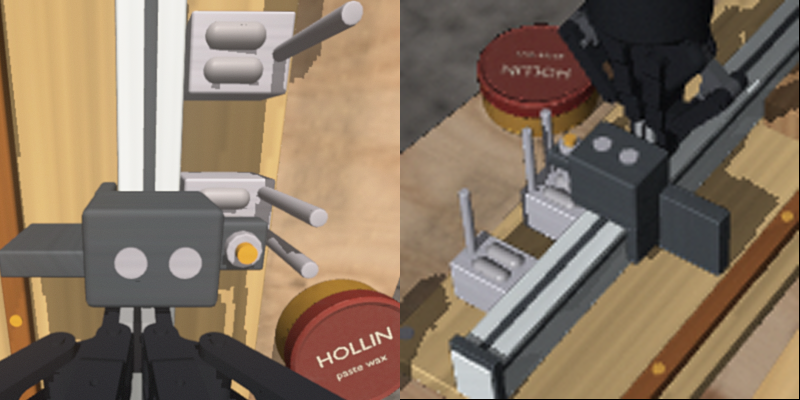

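The ball is past the near ridge: only the far ridge shows at (228,198), and the plunger arm hides the near one. The stop was still creeping, so I'll let it settle.

send_rows:
  slide:
    - [0,0,0]
    - [0,0,0]
    - [0,0,0]
    - [0,0,0]
  angular:
    - [0,0,0]
    - [0,0,0]
    - [0,0,0]
    - [0,0,0]
  gripper: [1,1,1,1]

```text
time_s: 11.2
eef_pos: [585.4, 33.7, 143.9]
orientation: [-0.0, 0.671, 0.741, 0.0]
ft_force: [0.3, -3.2, 0.2]
gripper_width: 0.2
gripper_force: 1.6
```

```bash
python3 -c "
from h import *
w=load('w3')
for n,u,v,z in (('near L',265,304,100),('near R',400,304,100),('far R',400,209,100),('plate near',180,276,71),('ridge+',408,198,52),('blk2 ridge-',414,70,52),('blk2 ridge+',416,37,52)): print(n,toJ(j0,atz(w,u,v,z)))
cap('wrist','w4');move([-2.5,-6,144])"
```

```text
near L [-22.8   0.9 100. ]
near R [ 29.   1. 100.]
far R [ 26.1  38.2 100. ]
plate near [-67.2  -0.4  71. ]
ridge+ [42.  33.2 52. ]
blk2 ridge- [39.9 90.6 52. ]
blk2 ridge+ [ 39.7 103.6  52. ]
t 11.25 world [585.4  33.8 144. ] jig TCP [ -2.5 -11.8 144. ] tip z 71.0 w -0.2 F [ 1.2 -3.1 -0.7]
shift [ 5.8  0.1 -0. ]
turn [ 0.01 -0.02  0.15]
```

send_rows:
  slide:
    - [1,0,0]
    - [0,0,0]
    - [0,0,0]
  angular:
    - [0,0,0]
    - [0,0,0]
    - [0,0,0]
  gripper: [1,1,1]

```text
time_s: 11.55
eef_pos: [585.2, 35.6, 143.9]
orientation: [-0.0, 0.671, 0.741, 0.001]
ft_force: [0.0, -0.8, -0.0]
gripper_width: 0.3
gripper_force: 0.6
```

send_rows:
  slide:
    - [1,0,0]
    - [0,0,0]
    - [0,0,0]
  angular:
    - [0,0,0]
    - [0,0,0]
    - [0,0,0]
  gripper: [1,1,1]

```text
time_s: 11.85
eef_pos: [585.1, 36.3, 144.0]
orientation: [-0.0, 0.671, 0.741, 0.0]
ft_force: [0.3, -0.5, -0.3]
gripper_width: 0.1
gripper_force: 0.3
```

```bash
python3 -c "
from h import *
cap('wrist','w5');move([-2.5,-6,144])"
```

```text
t 11.9 world [585.2  36.2 144. ] jig TCP [ -2.6  -9.3 144. ] tip z 71.0 w 0.2 F [ 0.1 -0.4 -0.2]
shift [3.3 0.1 0. ]
turn [ 0.01 -0.06  0.16]
```

```bash
python3 -c "
from h import *
f=['w2','w3','w4','w5']
g=[cv2.cvtColor(cv2.imread('pics/%s.png'%n),cv2.COLOR_BGR2GRAY).astype(float) for n in f]
from cv2 import phaseCorrelate,createHanningWindow
# template track of the saddle's top in each against w3
T=g[1][200:310,255:420].astype(np.float32)
for n,i in zip(f,g):
  r=cv2.matchTemplate(i.astype(np.float32),T,cv2.TM_CCOEFF_NORMED); _,m,_,p=cv2.minMaxLoc(r); print(n,p,round(m,3), 'near-face rows', i[285:330:3,330].astype(int))
a=cv2.imread('pics/w5.png')[150:350,200:500]; cv2.imwrite('pics/c5.png',cv2.resize(a,None,fx=2.6,fy=2.6,interpolation=cv2.INTER_CUBIC))
"
```

```text
w2 (255, 199) 0.935 near-face rows [ 92  94  94  94  91  91  88  63 168 170 171 171 172 105  48]
w3 (255, 200) 1.0 near-face rows [ 92  93  90  92  93  90  88  63 167 170 170 168 169 105  50]
w4 (255, 200) 0.987 near-face rows [ 93  93  92  92  93  89  89  76 172 167 170 171 171 101  50]
w5 (255, 200) 0.95 near-face rows [ 93  92  92  94  93  89  89  70 173 170 170 169 170 104  48]
```

View pics/c5.png

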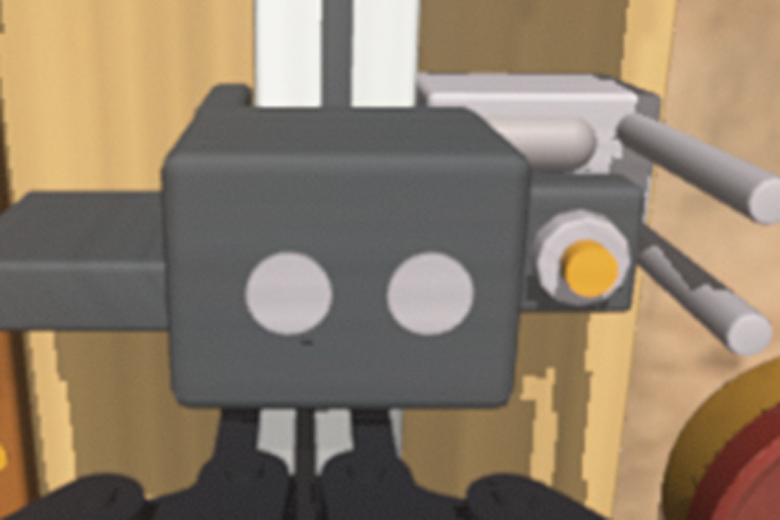

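send_rows:
  slide:
    - [1,0,0]
    - [0,0,0]
    - [0,0,0]
  angular:
    - [0,0,0]
    - [0,0,0]
    - [0,0,0]
  gripper: [1,1,1]

```text
time_s: 12.2
eef_pos: [585.1, 36.7, 144.0]
orientation: [-0.0, 0.671, 0.741, 0.0]
ft_force: [0.3, -0.8, -0.5]
gripper_width: 0.1
gripper_force: 0.5
```

send_rows:
  slide:
    - [1,0,0]
    - [0,0,0]
    - [0,0,0]
  angular:
    - [0,0,0]
    - [0,0,0]
    - [0,0,0]
  gripper: [1,1,1]

```text
time_s: 12.5
eef_pos: [585.0, 37.8, 144.0]
orientation: [-0.0, 0.671, 0.741, 0.0]
ft_force: [-0.3, -1.7, 0.4]
gripper_width: -0.3
gripper_force: 0.3
```

```bash
python3 -c "
from h import *
w=cap('wrist','w6');g=cv2.cvtColor(w['pixels'],cv2.COLOR_BGR2GRAY)
for n in ('w5','w6'):
  g=cv2.imread('pics/%s.png'%n,0); print(n,g[298:312,330],g[298:312,270])
move([-2.5,-6,144])"
```

```text
w5 [ 91  89  88  88  88  88  81  69  70 119 165 173 168 170] [ 88  87  86  86  85  80  70  72  94 114 117 115 115 113]
w6 [ 90  89  88  89  88  87  79  71  87 134 168 171 169 169] [ 86  85  86  85  85  81  69  67  87 113 116 116 115 112]
t 12.55 world [585.   37.8 144. ] jig TCP [ -2.6  -7.7 144. ] tip z 71.0 w -0.0 F [-0.2 -1.5  0.6]
shift [ 1.7  0.1 -0. ]
turn [ 0.01 -0.03  0.14]
```

Force is past its minimum, near the middle of the notch. I'll back off and see where the stop settles.

send_rows:
  slide:
    - [-2,0,0]
    - [-4,0,0]
    - [-4,0,0]
    - [0,0,0]
    - [0,0,0]
    - [0,0,0]
    - [0,0,0]
    - [0,0,0]
  angular:
    - [0,0,0]
    - [0,0,0]
    - [0,0,0]
    - [0,0,0]
    - [0,0,0]
    - [0,0,0]
    - [0,0,0]
    - [0,0,0]
  gripper: [1,1,1,1,1,1,1,1]

```text
time_s: 13.35
eef_pos: [586.0, 27.8, 144.0]
orientation: [-0.0, 0.671, 0.741, 0.0]
ft_force: [0.1, -0.0, 0.0]
gripper_width: 0.2
gripper_force: 0.0
```

```bash
python3 -c "
from h import *
w=cap('wrist','w7');s=cap('scene','s7');t=cap('top','t7')
st()
# register stop motion between scene/top images s3->s7 and t3->t7
a=cv2.resize(w['pixels'][80:340,200:500],None,fx=1.5,fy=1.5,interpolation=cv2.INTER_CUBIC)
b=cv2.resize(s['pixels'][190:280,240:340],None,fx=3.4,fy=3.4,interpolation=cv2.INTER_CUBIC)
c=cv2.resize(t['pixels'][175:255,310:390],None,fx=2.5,fy=2.5,interpolation=cv2.INTER_CUBIC)
im=np.zeros((600,800,3),np.uint8); im[:390,:450]=a; im[:306,455:795]=b; im[395:595,:200]=c; im[310:510,455:655]=cv2.resize(cv2.imread('pics/t3.png')[175:255,310:390],None,fx=2.5,fy=2.5); cv2.imwrite('pics/c7.png',im)"
```

```text
t 13.5 world [586.   27.6 144. ] jig TCP [ -2.6 -17.9 144. ] tip z 71.0 w 0.2 F [ 0.1 -0.7  0.3]
```

View pics/c7.png

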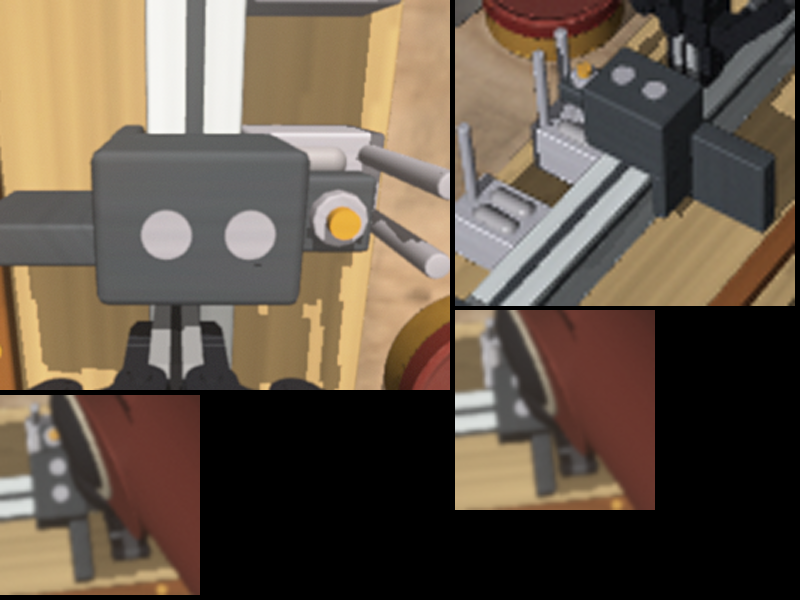

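```bash
python3 -c "
from h import *
w=load('w7');s=load('s7')
C=lambda u,v:(200+u/1.5-.3,80+v/1.5-.3)
for n,u,v,z in (('near L',100,300,100),('near R',298,300,100),('far L',101,150,100),('far R',300,152,100),('plate near',3,263,71),('ridge+',320,158,52),('blk far edge',310,126,46)): print(n,toJ(j0,atz(w,*C(u,v),z)))
w5=load('w5')
D=lambda u,v:(200+u/2.6-.3,150+v/2.6-.3)
for n,u,v,z in (('w5 near L',175,400,100),('near R',515,400,100),('far L',170,160,100),('far R',525,165,100),('ridge+',545,143,52)): print(n,toJ(j0,atz(w5,*D(u,v),z)))
S=lambda x,y:(240+(x-455)/3.4-.3,190+y/3.4-.3)
S3=lambda x,y:(220+(x-400)/2.85-.3,160+y/2.85-.3)
print('s7 plate top R',toJ(j0,atz(s,*S(774,157),71)),'top L corner saddle',toJ(j0,atz(s,*S(664,126),100)))
print('s3 plate top R',toJ(j0,atz(s,*S3(729,209),71)),'saddle',toJ(j0,atz(s,*S3(634,187),100)))
"
```

```text
near L [-22.   6. 100.]
near R [ 27.5   6.  100. ]
far L [-20.2  43.2 100. ]
far R [ 25.2  42.8 100. ]
plate near [-55.9   4.9  71. ]
ridge+ [43.9 34.5 52. ]
blk far edge [41.4 44.3 46. ]
w5 near L [-22.1   4.5 100. ]
near R [ 28.    4.7 100. ]
far L [-21.3  40.7 100. ]
far R [ 26.7  40.2 100. ]
ridge+ [42.9 33.4 52. ]
s7 plate top R [-69.1   6.4  71. ] top L corner saddle [-24.9  41.6 100. ]
s3 plate top R [-67.8  -1.   71. ] saddle [-23.8  38.1 100. ]
```

```bash
python3 -c "
from h import *
w=load('w7');w2=load('w2')
C=lambda u,v:(200+u/1.5-.3,80+v/1.5-.3)
D=lambda u,v:(200+u/2.6-.3,150+v/2.6-.3)
for u,v in ((442,184),(435,264)): print('w7 pin',toJ(j0,atz(w,*C(u,v),86)))
w5=load('w5')
for u,v in ((766,199),(749,333)): print('w5 pin',toJ(j0,atz(w5,*D(u,v),86)))
for z in (90,100): print('screw',z,toJ(j0,atz(w,*C(344,222),z)))
w3=load('w3')
for u,v in ((318,217),(309,269)): print('w3 pin',toJ(j0,atz(w3,u+180,v,86)))
for u,v in ((130,262),(185,262)): print('w3 saddle dots',toJ(j0,atz(w3,u+180,v,100)))
for u,v in ((166,235),(250,235)): print('w7 saddle dots',toJ(j0,atz(w,*C(u,v),100)))
t0=load('top0'); E=lambda x,y:(250+x/2.5-.3,165+(y-300)/2.5-.3)
print('top0 dots',toJ(j0,atz(t0,*E(308,386),100)),toJ(j0,atz(t0,*E(312,412),100)), 'top0 pins',toJ(j0,atz(t0,*E(184,340),86)),toJ(j0,atz(t0,*E(210,338),86)))
"
```

```text
w7 pin [66.6 32.8 86. ]
w7 pin [68.3 10.5 86. ]
w5 pin [68.2 31.7 86. ]
w5 pin [69.1  9.2 86. ]
screw 90 [40.5 23.6 90. ]
screw 100 [ 37.   26.3 100. ]
w3 pin [69.1 32.  86. ]
w3 pin [69.   9.7 86. ]
w3 saddle dots [ -5.5  18.3 100. ]
w3 saddle dots [ 14.7  18.3 100. ]
w7 saddle dots [ -5.5  23.  100. ]
w7 saddle dots [ 14.6  23.  100. ]
top0 dots [ 13.9 -50.6 100. ] [ -5.8 -51.3 100. ] top0 pins [61.1 36.7 86. ] [60.5 16.9 86. ]
```

The camera checks agree only to about 2–3 mm, so I'll feel for the second ridge at low force (under 6 N; it takes about 9 N to cross) and release.

send_rows:
  slide:
    - [3,0,0]
    - [3,0,0]
    - [2,0,0]
    - [1,0,0]
    - [1,0,0]
    - [0,0,0]
    - [0,0,0]
  angular:
    - [0,0,0]
    - [0,0,0]
    - [0,0,0]
    - [0,0,0]
    - [0,0,0]
    - [0,0,0]
    - [0,0,0]
  gripper: [1,1,1,1,1,1,1]

```text
time_s: 14.2
eef_pos: [585.0, 37.4, 144.0]
orientation: [0.0, 0.672, 0.741, 0.0]
ft_force: [0.4, -0.1, -1.4]
gripper_width: 0.0
gripper_force: 0.0
```

send_rows:
  slide:
    - [1,0,0]
    - [0,0,0]
    - [0,0,0]
  angular:
    - [0,0,0]
    - [0,0,0]
    - [0,0,0]
  gripper: [1,1,1]

```text
time_s: 14.5
eef_pos: [584.9, 38.5, 143.9]
orientation: [-0.0, 0.672, 0.741, 0.0]
ft_force: [0.4, -0.0, -0.1]
gripper_width: 0.3
gripper_force: 0.0
```

send_rows:
  slide:
    - [1,0,0]
    - [0,0,0]
    - [0,0,0]
  angular:
    - [0,0,0]
    - [0,0,0]
    - [0,0,0]
  gripper: [1,1,1]

```text
time_s: 14.8
eef_pos: [584.8, 39.7, 144.0]
orientation: [-0.0, 0.671, 0.741, 0.0]
ft_force: [0.3, -0.7, -0.0]
gripper_width: 0.1
gripper_force: 0.0
```

```bash
python3 -c "
from h import *
st()
S=lambda x,y:(240+(x-455)/3.4-.3,190+y/3.4-.3)
s=load('s7')
for n,x,y,z in (('dot',622,75,100),('dot',654,90,100),('pin',539,55,86),('pin',561,34,86),('pin1',464,128,86)): print(n,toJ(j0,atz(s,*S(x,y),z)))
w=load('w1')
for n,x,y,z in (('dot',310,155,100),('dot',335,155,100),('pin',400,34,86),('pin',400,66,86)): print('w1',n,toJ(j0,atz(w,x,y,z)))
"
```

```text
t 14.8 world [584.8  39.7 144. ] jig TCP [ -2.6  -5.9 144. ] tip z 71.0 w 0.1 F [ 0.3 -0.7 -0. ]
dot [ 14.2  23.7 100. ]
dot [ -5.9  23.4 100. ]
pin [68.8 25.  86. ]
pin [68.6  5.6 86. ]
pin1 [68.9 89.2 86. ]
w1 dot [ -5.1 -52.3 100. ]
w1 dot [ 15.  -52.3 100. ]
w1 pin [64.2 37.7 86. ]
w1 pin [65.7 15.3 86. ]
```

send_rows:
  slide:
    - [1,0,0]
    - [0,0,0]
    - [0,0,0]
  angular:
    - [0,0,0]
    - [0,0,0]
    - [0,0,0]
  gripper: [1,1,1]

```text
time_s: 15.1
eef_pos: [584.7, 40.1, 144.0]
orientation: [0.0, 0.672, 0.741, -0.0]
ft_force: [0.7, -1.4, -0.0]
gripper_width: -0.0
gripper_force: 0.6
```

send_rows:
  slide:
    - [1,0,0]
    - [0,0,0]
    - [0,0,0]
  angular:
    - [0,0,0]
    - [0,0,0]
    - [0,0,0]
  gripper: [1,1,1]

```text
time_s: 15.4
eef_pos: [584.7, 40.5, 144.0]
orientation: [0.0, 0.672, 0.741, -0.0]
ft_force: [0.4, -3.8, 0.2]
gripper_width: 0.1
gripper_force: 1.8
```

The stop is captive: it moved forward on its own after release, and force rises steeply at the second ridge's flank. Next I back off, lift, and go behind the board's right-hand end.

send_rows:
  slide:
    - [-3,0,0]
    - [-10,0,0]
    - [-15,0,-10]
    - [-20,-4,-15]
    - [-25,-6,-15]
    - [-25,-6,0]
    - [-25,-6,0]
    - [-25,-6,0]
    - [-25,-6,0]
    - [-25,-6,0]
    - [-25,0,0]
    - [-25,0,0]
    - [-20,0,0]
    - [-5,0,0]
    - [0,0,0]
    - [0,0,0]
    - [0,0,0]
    - [0,0,0]
  angular:
    - [0,0,0]
    - [0,0,0]
    - [0,0,0]
    - [0,0,0]
    - [0,0,0]
    - [0,0,0]
    - [0,0,0]
    - [0,0,0]
    - [0,0,0]
    - [0,0,0]
    - [0,0,0]
    - [0,0,0]
    - [0,0,0]
    - [0,0,0]
    - [0,0,0]
    - [0,0,0]
    - [0,0,0]
    - [0,0,0]
  gripper: [1,1,1,1,1,1,1,1,1,1,1,1,1,1,1,1,1,1]

```text
time_s: 17.2
eef_pos: [571.8, -232.6, 184.1]
orientation: [-0.0, 0.671, 0.742, 0.0]
ft_force: [-0.2, 0.4, -0.4]
gripper_width: -0.4
gripper_force: 0.0
```

```bash
python3 -c "
from h import *
w=cap('wrist','w8');t=cap('top','t8')
im=np.zeros((480,800,3),np.uint8); im[:,:400]=w['pixels'][:,120:520]; im[:300,400:]=cv2.resize(t['pixels'][165:285,340:500],None,fx=2.5,fy=2.5,interpolation=cv2.INTER_CUBIC); cv2.imwrite('pics/c8.png',im)
move([-43,-275,95])"
```

```text
t 17.3 world [ 571.7 -233.3  184. ] jig TCP [ -41.8 -276.3  184. ] tip z 111.0 w 0.4 F [0.5 0.5 0.5]
shift [ 1.3 -1.3 89.1]
turn [ 0.01 -0.02  0.21]
```

View pics/c8.png

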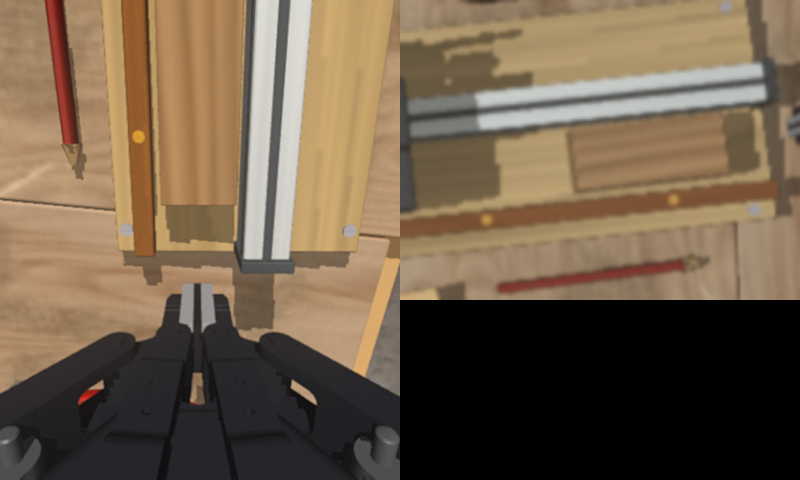

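The fingers (column 197) line up with the board's centre (column 200), and the board's end is at row ~205. The pencil and the pale offcut are clear. I'll descend and push.

send_rows:
  slide:
    - [0,-1,20]
    - [0,0,25]
    - [0,0,25]
    - [0,0,14]
    - [0,0,5]
    - [0,0,0]
    - [0,0,0]
  angular:
    - [0,0,0]
    - [0,0,0]
    - [0,0,0]
    - [0,0,0]
    - [0,0,0]
    - [0,0,0]
    - [0,0,0]
  gripper: [1,1,1,1,1,1,1]

```text
time_s: 18.0
eef_pos: [571.4, -234.3, 96.0]
orientation: [0.001, 0.672, 0.741, 0.001]
ft_force: [0.0, -0.2, -0.1]
gripper_width: 0.3
gripper_force: 0.0
```

send_rows:
  slide:
    - [4,0,0]
    - [5,0,0]
    - [4,0,0]
    - [3,0,0]
    - [2,0,0]
    - [2,0,0]
    - [2,0,0]
    - [3,0,0]
    - [4,0,0]
    - [4,0,0]
    - [5,0,0]
    - [5,0,0]
    - [5,0,0]
    - [5,0,0]
    - [5,0,0]
    - [5,0,0]
    - [5,0,0]
    - [5,0,0]
    - [3,0,0]
    - [0,0,0]
  angular:
    - [0,0,0]
    - [0,0,0]
    - [0,0,0]
    - [0,0,0]
    - [0,0,0]
    - [0,0,0]
    - [0,0,0]
    - [0,0,0]
    - [0,0,0]
    - [0,0,0]
    - [0,0,0]
    - [0,0,0]
    - [0,0,0]
    - [0,0,0]
    - [0,0,0]
    - [0,0,0]
    - [0,0,0]
    - [0,0,0]
    - [0,0,0]
    - [0,0,0]
  gripper: [1,1,1,1,1,1,1,1,1,1,1,1,1,1,1,1,1,1,1,1]

```text
time_s: 20.0
eef_pos: [563.2, -157.7, 95.0]
orientation: [-0.0, 0.671, 0.741, 0.0]
ft_force: [-0.5, -1.3, -0.1]
gripper_width: 0.1
gripper_force: 0.0
```

```bash
python3 -c "
from h import *
t=cap('top','t9')
move([-43,-126,95])"
```

```text
t 20.05 world [ 563.2 -158.2   95. ] jig TCP [ -43.1 -200.7   95. ] tip z 22.0 w 0.2 F [-0.2 -0.1  0.1]
shift [74.7  0.3  0. ]
turn [ 0.01 -0.02  0.16]
```

send_rows:
  slide:
    - [2,0,0]
    - [4,0,0]
    - [4,0,0]
    - [4,0,0]
    - [4,0,0]
    - [4,0,0]
    - [4,0,0]
    - [4,0,0]
    - [4,0,0]
    - [4,0,0]
    - [4,0,0]
    - [4,0,0]
    - [4,0,0]
    - [3,0,0]
    - [3,0,0]
    - [2,0,0]
    - [1,0,0]
    - [1,0,0]
    - [0,0,0]
    - [0,0,0]
  angular:
    - [0,0,0]
    - [0,0,0]
    - [0,0,0]
    - [0,0,0]
    - [0,0,0]
    - [0,0,0]
    - [0,0,0]
    - [0,0,0]
    - [0,0,0]
    - [0,0,0]
    - [0,0,0]
    - [0,0,0]
    - [0,0,0]
    - [0,0,0]
    - [0,0,0]
    - [0,0,0]
    - [0,0,0]
    - [0,0,0]
    - [0,0,0]
    - [0,0,0]
  gripper: [1,1,1,1,1,1,1,1,1,1,1,1,1,1,1,1,1,1,1,1]

```text
time_s: 22.05
eef_pos: [557.2, -98.7, 94.9]
orientation: [-0.0, 0.672, 0.741, 0.0]
ft_force: [-0.9, -1.3, -0.2]
gripper_width: 0.1
gripper_force: 0.0
```

```bash
python3 -c "
from h import *
s=cap('scene','s10'); w=cap('wrist','w10')
im=np.zeros((480,800,3),np.uint8); im[:,:400]=w['pixels'][:,120:520]; im[:400,400:]=cv2.resize(s['pixels'][150:270,270:390],(400,400),interpolation=cv2.INTER_CUBIC); cv2.imwrite('pics/c10.png',im)
move([-43,-126,95])"
```

```text
t 22.15 world [557.3 -98.8  94.9] jig TCP [ -43.3 -141.    94.9] tip z 21.9 w 0.2 F [ 0.1 -0.1  0.2]
shift [15.   0.3 -0.1]
turn [ 0.01 -0.02  0.13]
```

View pics/c10.png

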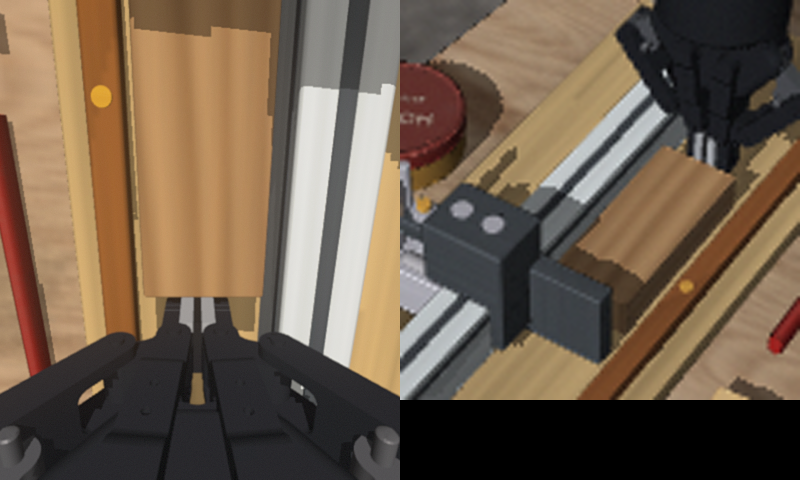

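The board lies straight in the channel and is nearly at the stop plate, which is still seated. I've used all my views, so I'll finish by force, in small steps.

send_rows:
  slide:
    - [1,0,0]
    - [1,0,0]
    - [1,0,0]
    - [1,0,0]
    - [1,0,0]
    - [1,0,0]
    - [1,0,0]
    - [1,0,0]
    - [1,0,0]
    - [0,0,0]
    - [0,0,0]
  angular:
    - [0,0,0]
    - [0,0,0]
    - [0,0,0]
    - [0,0,0]
    - [0,0,0]
    - [0,0,0]
    - [0,0,0]
    - [0,0,0]
    - [0,0,0]
    - [0,0,0]
    - [0,0,0]
  gripper: [1,1,1,1,1,1,1,1,1,1,1]

```text
time_s: 23.25
eef_pos: [556.4, -89.6, 94.9]
orientation: [-0.0, 0.671, 0.741, 0.0]
ft_force: [0.4, -0.8, -0.4]
gripper_width: 0.1
gripper_force: 0.0
```

send_rows:
  slide:
    - [1,0,0]
    - [1,0,0]
    - [0,0,0]
  angular:
    - [0,0,0]
    - [0,0,0]
    - [0,0,0]
  gripper: [1,1,1]

```text
time_s: 23.55
eef_pos: [556.2, -87.8, 94.9]
orientation: [-0.0, 0.671, 0.741, 0.0]
ft_force: [0.9, 0.1, -0.7]
gripper_width: 0.2
gripper_force: 0.1
```

send_rows:
  slide:
    - [1,0,0]
    - [0,0,0]
    - [0,0,0]
  angular:
    - [0,0,0]
    - [0,0,0]
    - [0,0,0]
  gripper: [1,1,1]

```text
time_s: 23.85
eef_pos: [556.1, -86.8, 94.9]
orientation: [-0.0, 0.671, 0.741, 0.0]
ft_force: [0.3, -0.4, -0.4]
gripper_width: -0.2
gripper_force: 0.1
```

```bash
python3 -c "
from h import *
move([-43,-126,95])"
```

```text
t 23.85 world [556.1 -86.8  94.9] jig TCP [ -43.3 -129.    94.9] tip z 21.9 w -0.2 F [ 0.3 -0.4 -0.4]
shift [ 3.   0.3 -0.1]
turn [-0.   -0.01  0.14]
```

send_rows:
  slide:
    - [1,0,0]
    - [0,0,0]
    - [0,0,0]
  angular:
    - [0,0,0]
    - [0,0,0]
    - [0,0,0]
  gripper: [1,1,1]

```text
time_s: 24.15
eef_pos: [556.0, -85.8, 94.9]
orientation: [-0.0, 0.671, 0.741, 0.0]
ft_force: [-0.5, 0.3, -0.0]
gripper_width: -0.1
gripper_force: 0.1
```

send_rows:
  slide:
    - [1,0,0]
    - [0,0,0]
    - [0,0,0]
  angular:
    - [0,0,0]
    - [0,0,0]
    - [0,0,0]
  gripper: [1,1,1]

```text
time_s: 24.45
eef_pos: [555.8, -84.8, 94.9]
orientation: [-0.0, 0.671, 0.741, 0.0]
ft_force: [0.2, 0.4, -0.2]
gripper_width: -0.1
gripper_force: 0.1
```

send_rows:
  slide:
    - [0.5,0,0]
    - [0,0,0]
    - [0,0,0]
  angular:
    - [0,0,0]
    - [0,0,0]
    - [0,0,0]
  gripper: [1,1,1]

```text
time_s: 24.75
eef_pos: [555.8, -84.4, 94.9]
orientation: [-0.0, 0.671, 0.741, 0.0]
ft_force: [0.6, -0.6, -0.3]
gripper_width: -0.3
gripper_force: 0.2
```

send_rows:
  slide:
    - [1,0,0]
    - [0,0,0]
    - [0,0,0]
  angular:
    - [0,0,0]
    - [0,0,0]
    - [0,0,0]
  gripper: [1,1,1]

```text
time_s: 25.05
eef_pos: [555.7, -83.3, 94.9]
orientation: [-0.0, 0.671, 0.741, 0.0]
ft_force: [0.4, -0.4, -0.5]
gripper_width: -0.0
gripper_force: 0.1
```

send_rows:
  slide:
    - [0.7,0,0]
    - [0,0,0]
    - [0,0,0]
  angular:
    - [0,0,0]
    - [0,0,0]
    - [0,0,0]
  gripper: [1,1,1]

```text
time_s: 25.35
eef_pos: [555.7, -83.1, 94.9]
orientation: [0.0, 0.672, 0.741, -0.0]
ft_force: [0.2, -1.4, 0.2]
gripper_width: -0.4
gripper_force: 0.7
```

```bash
python3 -c "
from h import *
move([-43,-125,95])"
```

```text
t 25.35 world [555.7 -83.1  94.9] jig TCP [ -43.4 -125.3   94.9] tip z 21.9 w -0.4 F [ 0.2 -1.4  0.2]
shift [ 0.3  0.4 -0.1]
turn [-0.    0.02  0.12]
```

Contact is at -125.3, as predicted from the stop's seated position (-5.6 minus the 120 mm board). One light confirming nudge, a short hold, then back off and lift.

send_rows:
  slide:
    - [0.5,0,0]
    - [0,0,0]
    - [0,0,0]
    - [0,0,0]
  angular:
    - [0,0,0]
    - [0,0,0]
    - [0,0,0]
    - [0,0,0]
  gripper: [1,1,1,1]

```text
time_s: 25.75
eef_pos: [555.6, -83.0, 95.0]
orientation: [0.0, 0.672, 0.741, -0.0]
ft_force: [-1.0, -3.9, 0.6]
gripper_width: -0.2
gripper_force: 1.8
```

send_rows:
  slide:
    - [-1,0,0]
    - [-3,0,0]
    - [-8,0,0]
    - [-12,0,0]
    - [0,0,-20]
    - [0,0,-30]
    - [0,0,-30]
    - [-10,0,-20]
    - [-20,0,0]
    - [-20,0,0]
    - [-10,0,0]
    - [0,0,0]
    - [0,0,0]
    - [0,0,0]
  angular:
    - [0,0,0]
    - [0,0,0]
    - [0,0,0]
    - [0,0,0]
    - [0,0,0]
    - [0,0,0]
    - [0,0,0]
    - [0,0,0]
    - [0,0,0]
    - [0,0,0]
    - [0,0,0]
    - [0,0,0]
    - [0,0,0]
    - [0,0,0]
  gripper: [1,1,1,1,1,1,1,1,1,1,1,1,1,1]

```text
time_s: 27.15
eef_pos: [563.9, -164.2, 194.8]
orientation: [-0.001, 0.671, 0.742, 0.0]
ft_force: [0.3, -0.8, -0.1]
gripper_width: -0.3
gripper_force: 0.0
```

```bash
python3 -c "
from h import *
st(); t=cap('top','t11'); s=cap('scene','s11')
# stop moved between s7 and s11? and the board's visible edges
a=cv2.imread('pics/s7.png',0).astype(np.float32); b=cv2.cvtColor(s['pixels'],cv2.COLOR_BGR2GRAY).astype(np.float32)
T=a[205:250,278:335]
r=cv2.matchTemplate(b[190:265,260:350],T,cv2.TM_CCOEFF_NORMED); _,m,_,p=cv2.minMaxLoc(r); print('stop match s7->s11 shift',p[0]-18,p[1]-15,m)
# board near end/rear end along channel centre in top picture, z=41
g=t['pixels']
for y in range(-145,20,3):
    u=proj(t,J(j0,[[-43,y,41]]))[0]; c=cv2.getRectSubPix(g,(1,1),tuple(map(float,u)))[0,0]; print(y,c.tolist(),end=' ')
"
```

```text
t 27.15 world [ 563.9 -164.2  194.8] jig TCP [ -43.  -206.8  194.8] tip z 121.8 w -0.3 F [ 0.3 -0.8 -0.1]
stop match s7->s11 shift -1 1 0.8905357718467712
-145 [115, 159, 184] -142 [105, 147, 170] -139 [78, 108, 127] -136 [70, 97, 114] -133 [70, 97, 114] -130 [70, 97, 114] -127 [70, 97, 114] -124 [70, 96, 114] -121 [70, 96, 113] -118 [70, 97, 114] -115 [71, 98, 116] -112 [76, 107, 133] -109 [83, 116, 148] -106 [84, 117, 150] -103 [84, 118, 150] -100 [84, 118, 150] -97 [85, 118, 151] -94 [85, 119, 152] -91 [85, 119, 151] -88 [85, 119, 151] -85 [85, 119, 151] -82 [85, 119, 151] -79 [86, 119, 151] -76 [86, 120, 152] -73 [87, 120, 152] -70 [86, 119, 151] -67 [87, 121, 152] -64 [87, 120, 152] -61 [87, 121, 152] -58 [88, 121, 153] -55 [88, 121, 153] -52 [88, 122, 153] -49 [89, 122, 153] -46 [90, 124, 155] -43 [89, 123, 154] -40 [90, 123, 154] -37 [90, 124, 155] -34 [87, 120, 151] -31 [71, 98, 122] -28 [59, 80, 100] -25 [60, 80, 99] -22 [58, 79, 99] -19 [59, 80, 98] -16 [58, 79, 98] -13 [60, 80, 100] -10 [58, 79, 100] -7 [58, 79, 99] -4 [58, 80, 99] -1 [59, 80, 100] 2 [58, 79, 98] 5 [58, 72, 86] 8 [67, 71, 74] 11 [73, 75, 76] 14 [76, 78, 78] 17 [77, 79, 79]
```

```bash
python3 -c "
from h import *
t=load('top0'); a=cv2.imread('pics/top0.png').astype(np.float32); b=cv2.imread('pics/t11.png').astype(np.float32)
T=a[190:246,362:388]; r=cv2.matchTemplate(b[180:260,300:400],T,cv2.TM_CCOEFF_NORMED); _,m,_,p=cv2.minMaxLoc(r)
def sub(l,c,q): return .5*(l-q)/(l-2*c+q)
dx=p[0]+300-362+sub(r[p[1],p[0]-1],m,r[p[1],p[0]+1]); dy=p[1]+180-190
print(m,dx,dy, 'travel',toJ(j0,atz(t,373+dx,206+dy,95))-toJ(j0,atz(t,373,206,95)))
# pre-seat reference: ball at top0 -> notch
E=lambda x,y:(250+x/2.5-.3,165+(y-300)/2.5-.3)
print('plunger bolt top0',toJ(j0,atz(t,*E(301,356),95)))
st()"
```

```text
0.8633493781089783 -39.97065 4 travel [ 0.3 74.6  0. ]
plunger bolt top0 [ 37.8 -48.7  95. ]
t 27.25 world [ 564.  -164.5  194.9] jig TCP [ -42.9 -207.1  194.9] tip z 121.9 w 0.1 F [ 0.2 -0.5 -0.8]
```

The stop's travel of 74.6 mm puts the ball at y≈25.9, against the notch at ≈26, and the board's end is against the plate. Handing in.

```bash
python3 -c "
from plant import hand_in
print(hand_in())"
```

```text
the job is handed in; nothing more can be done
None
```

I handed the job in at about 27 s. By my measurements, the stop is seated in the two-pin notch (ball within about 1 mm of its middle) and the board's end is against it. I didn't move any bystanders; the hand-in gave no verdict.

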